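Tip the last spice jar into its bay

TASK

Put away the spice jar that stands in front of the dark wooden spice tray, into the empty bay of the tray, without ever picking it up. Push near the top of the standing jar so that it tips over where it stands (do not slide it along standing) and falls lid first into the empty bay; then push against its bottom until it lies fully home, lid against the back stop. Leave the other jars, the honey jar and the food tin as they are.

Things in the scene. Friction and masses are not known exactly. Their poses are not given: they have to be found in the camera images.
- jar: The spice jar standing by the tray, right in front of the empty bay (jars far back right are scenery): glass, beige contents, red lid; round, 106 mm tall, about 110 g; glass 42 mm in diameter, lid 45 mm over the top 21 mm. Origin: centre of its underside; z up to the lid. Stands on the worktop (z = 0 within 3 mm), foot centre 42 to 52 mm before the mouth, within 7 mm of the bay's centre line.
- jar_foot (a point): centre of that jar's underside. Just after tipping into the bay it lies about 15 to 35 mm outside the mouth; when home, 1.5 mm outside it
- jar_mid (a point): point on that jar's axis half-way up, 53 mm from the underside; about 25 mm above the worktop when the jar lies in the bay
- jar_lid (a point): centre of the top of that jar's red lid, 106 mm from the underside. Pushed at lid height (85 to 106 mm) the jar tips over its far foot edge; past about 22 degrees it falls by itself
- bay_vacant: Empty bay of the fixed dark wooden spice tray (three like bays side by side, 56 mm apart; in the others a jar lies, lid at the back). Origin: middle of the front edge of its floor, at worktop height; x runs level from the open mouth into the bay, y left, z up. Floor 4 mm thick, inner width 50 mm, side walls 3 mm thick and 22 mm high; a round jar centres itself between them.
- lying_jar_b: spice jar, same shape, lying in the right-hand bay of the tray, lid to the back stop; origin at the centre of its underside, z along its axis to the lid
- lying_jar_c: spice jar, same shape, lying in the other filled bay, lid to the back stop; origin at the centre of its underside, z along its axis to the lid
- bay_floor (a point): point on the top of the empty bay's floor, on its centre line, 52 mm in from the mouth (4 mm above the worktop)
- bay_stop (a point): foot of the empty bay's back stop: on the floor and centre line, 104.5 mm in from the mouth. The stop is 34 mm high and rigid; a lying jar slides towards it under a push of 1 to 2 N
- honey_jar: glass honey jar with a grey lid, 66x72 mm, 102 mm tall, standing behind the tray; origin at the centre of its underside, z up
- food_tin: food tin with a printed label, 75 mm in diameter, 110 mm tall, standing behind the tray beside the honey jar; origin at the centre of its underside, z up
Things that resemble listed ones, but are neither listed nor needed, are in the scene too. What is shaped like the jar but orange is not meant.

How it is judged:
By the outcome, as a careful person would: the job done as asked, in the order asked, and still so for the second after the job is handed in, with the robot touching nothing.
It also fails if it takes over 32 s, if anything falls off the work surface, if the arm or the gripper's body presses on something with over 40 N, if the wrist force passes 120 N, or if a joint passes its speed limit or range.

ROBOT

A 6-joint arm with a two-finger parallel gripper is mounted at the origin on a cart in front of the work surface, level with it; the furniture and walls round the work are solid. World frame = base frame: x ahead of the robot, y to its left, z up, the work surface at z = 0. Lengths are in m, angles in degrees, forces in N, time in s.
With the tool pointing down it reaches from about 0.4 to 0.825 m from the base axis. Payload 7 kg.
Tool frame: the origin (TCP) lies midway between the tips of the shut fingers; the grasp point (between the pads) lies 19 mm behind it; z points along the fingers, y is the line along which they close (so a half turn about z gives the same grasp; the last joint's range is limited). The gripper opens to 88 mm and grips with 3 to 60 N. Pads are 19 mm wide; open, the fingers measure 130 mm over their backs; the gripper's body (78 mm by 193 mm) begins 47 mm behind the grasp point.
Start: joints at [-57.806, 20.546, 0.682, 0, -70.136, -16.507], TCP at [0.182, -0.65, 0.227] pointing down, gripper open.
Joint ranges: [-176.03, 176.03], [-82.01, 121.73], [-58.28, 71.71], [-173.87, 95.51], [-174.79, -0.11], [-173.66, 173.66]. Speed limits (degrees/s): [136.94, 136.94, 172.46, 180, 180, 180].

INTERFACE

Orientations are given as a 3x3 rotation matrix whose columns are the frame's x, y, z axes.
In Python, from rig import robot gives the robot as it stands. Calls block until the motion is done:
- robot.goto(position, orientation): joint-space move of the TCP to a pose.
- robot.servo_line(position, ori=None, speed=0.15): straight line of the TCP; ori=None keeps the orientation; speed is the mean speed in m/s.
- robot.movej(angles): joint-space move.
- robot.move_gripper(opening): opening from 0.0 (shut) to 1.0 (fully open); the grip force is fixed at half the most; returns when the fingers have stopped.
- robot.dwell(seconds).
- robot.ik(position, orientation): joint angles nearest the present ones, or None.
- robot.grab_frame(name): name is "scene" or "top" or "wrist"; returns (picture, depth): 420x560x3 uint8, red, green, blue; 420x560 float32, m along the optical axis (not along the pixel's ray), 0 where there is no reading.
- robot.camera_info(name): a dict with "vfov" (degrees; the focal length in pixels is half the picture's height over the tangent of half this angle, whatever the lens; pixels are square), "cx", "cy" (the principal point, pixels), "k1" (the pictures are not rectified: a ray, as slopes to the right and down, at radius r is drawn at 1 + k1 r^2 times it, then the intrinsics apply), "view" (4x4, takes a point from world to camera coordinates); the wrist camera has in their place "T_tool_cam" (4x4, takes a point from camera to tool coordinates, whose origin is the TCP and whose axes are the flange's). Camera axes: x right, y down, z forward; pixel columns grow to the right and rows downward; lengths in m; the calibration is good to about 2 mm. A picture is of the moment at which its call begins: read the wrist's pose just before it. camera_info takes no time and is no camera call.
A pose or a line that the arm cannot do raises robot.Unreachable and nothing moves.
- robot.job_done(): hands the job in; it is judged then, once.
Readings, each from a call of its own:
- robot.read_t(): time.
- robot.read_qpos(): joint angles.
- robot.read_qvel(): joint speeds.
- robot.read_effort(): joint torques, N m.
- robot.read_position(): TCP position.
- robot.read_tcp_rot(): TCP orientation.
- robot.read_force(): force on the tool from outside, world axes, zero at the start.
- robot.read_ft_torque(): the same for the moment, N m.
- robot.read_grip_width(): opening from 0.0 (shut) to 1.0 (fully open).
- robot.read_finger_force(): force on a finger pad.
Only numpy, scipy, OpenCV 4.12 (cv2) and the standard library are available. Lean on these libraries where they do the work, as an engineer would, in place of code of your own. Each camera call takes 0.05 s, during which the arm holds its last target. There are 200 camera calls.

## Working session

There is one attempt and no reset: what is moved stays moved. The work goes in short steps, each a Python script; the robot and the scene stay as the last script left them, time stands still between calls to the robot, and variables do not carry over. Pictures are saved under pics/ and viewed, at most 10 in all, crops included, and the job is handed in when it is done.

```bash
mkdir -p pics; ls
cat > h.py <<'E'
import numpy as np, cv2
from rig import robot
def K(n):
    i=robot.camera_info(n); f=210/np.tan(np.radians(i["vfov"]/2)); return i,f
def cam2world(n):
    i,f=K(n)
    if "view" in i: return np.linalg.inv(np.array(i["view"]))
    T=np.eye(4);T[:3,:3]=robot.read_tcp_rot();T[:3,3]=robot.read_position()
    return T@np.array(i["T_tool_cam"])
def slopes(n,uv):
    i,f=K(n); uv=np.atleast_2d(np.array(uv,float))
    d=(uv-[i["cx"],i["cy"]])/f; s=d.copy()
    for _ in range(20): s=d/(1+i["k1"]*(s**2).sum(1,keepdims=True))
    return s
def rayplane(n,uv,z,T=None):
    T=cam2world(n) if T is None else T
    s=slopes(n,uv); d=np.c_[s,np.ones(len(s))]@T[:3,:3].T
    return T[:3,3]+d*((z-T[2,3])/d[:,2:])
def cloud(n,depth,T=None):
    T=cam2world(n) if T is None else T
    v,u=np.mgrid[:420,:560]; s=slopes(n,np.c_[u.ravel(),v.ravel()])
    P=np.c_[s,np.ones(len(s))]*depth.reshape(-1,1)
    return (P@T[:3,:3].T+T[:3,3]).reshape(420,560,3)
def project(n,P,T=None):
    i,f=K(n); T=cam2world(n) if T is None else T
    p=(np.atleast_2d(P)-T[:3,3])@T[:3,:3]; s=p[:,:2]/p[:,2:]
    return s*(1+i["k1"]*(s**2).sum(1,keepdims=True))*f+[i["cx"],i["cy"]]
E
python3 - <<'E'
from h import *
for n in("scene","top"):
    p,d=robot.grab_frame(n); cv2.imwrite(f"pics/{n}0.png",p[:,:,::-1]); np.savez(f"{n}0.npz",p=p,d=d)
    i=robot.camera_info(n); print(n,i["vfov"],i["k1"],np.round(cam2world(n),3).tolist())
print(robot.read_t(),robot.read_tcp_rot())
E
```

```text
pics
scene 53.501280828604166 -0.12861595256743583 [[0.463, -0.429, 0.776, -0.133], [-0.886, -0.232, 0.401, -0.638], [0.008, -0.873, -0.487, 0.485], [0.0, 0.0, 0.0, 1.0]]
top 50.93093514812756 -0.02845076777638619 [[0.136, -0.967, 0.215, 0.352], [-0.991, -0.133, 0.027, -0.325], [0.002, -0.217, -0.976, 0.946], [0.0, 0.0, 0.0, 1.0]]
0.1 [[-9.62791935e-01 -2.70243250e-01 -5.24489449e-04]
 [-2.70243722e-01  9.62791012e-01  1.34115580e-03]
 [ 1.42535425e-04  1.43299397e-03 -9.99998963e-01]]
```

View pics/scene0.png

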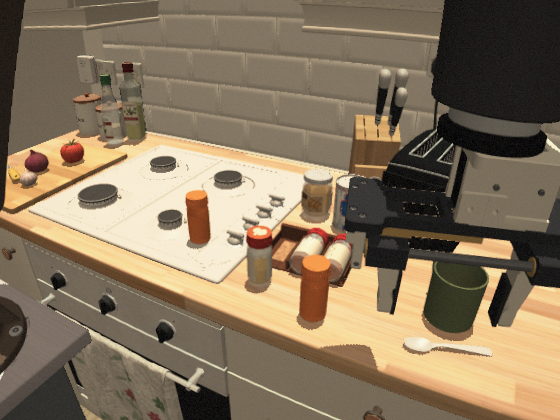

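View pics/top0.png

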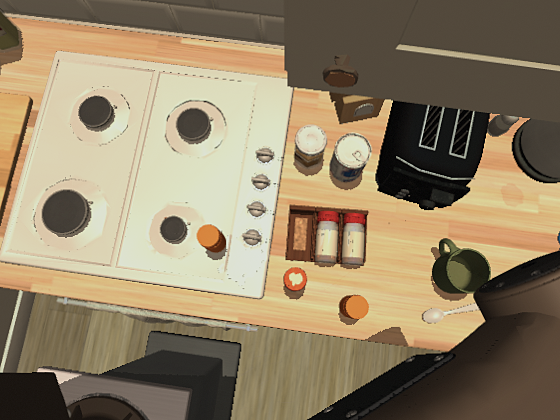

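The scene picture shows the standing red-lidded glass jar at (259,257), orange look-alikes at (199,217) and (314,290), and the tray at (310,250). In the top picture the jar's lid is at (295,280), in front of the empty left bay (300,235). Filled bays are at (327,237) and (353,237), and the orange ones at (209,237) and (354,306). The red-lidded one fits the description, and I'll confirm it in a crop.

Run:
```python
from h import *
z=np.load("top0.npz");p,d=z["p"],z["d"]
cv2.imwrite("pics/crop.png",cv2.resize(p[195:325,270:390,::-1],None,fx=4.6,fy=4.6,interpolation=cv2.INTER_CUBIC))
C=cloud("top",d)
X=C[190:330,270:400].reshape(-1,3)
# jar lid points
m=(X[:,2]>.098)&(X[:,2]<.115)
import collections
img=(C[:,:,2]>.09)&(C[:,:,2]<.13); img[:190]=0;img[335:]=0;img[:,:270]=0;img[:,400:]=0
n,l,s,c=cv2.connectedComponentsWithStats(img.astype(np.uint8))
for k in range(1,n):
    if s[k,4]>20:
        Q=C[l==k]; print(s[k],c[k],Q.mean(0).round(4),np.ptp(Q,axis=0).round(4), np.median(Q[:,2]))
# rows / columns heights
for r in range(200,272,5): print(r,(C[r,284:374:3,2]*1000).round().astype(int))
for uv in [(300,225),(300,255),(327,235),(353,235)]: print(uv,C[uv[1],uv[0]].round(4))
z2=np.load("scene0.npz")
hsv=cv2.cvtColor(z2["p"],cv2.COLOR_RGB2HSV); 
print("top z table",np.median(C[285:295,320:335,2]))
```

```text
[283 267  24  24 440] [294.57045455 278.55681818] [ 0.3947 -0.3361  0.1039] [0.0434 0.0445 0.0172] 0.10421658607224432
[344 295  25  24 468] [356.09615385 306.54700855] [ 0.3591 -0.4566  0.1036] [0.0433 0.0437 0.0179] 0.1040078024832799
200 [ -3   2  -1  -3  -4   0  -2  -3   0   0  -1  -4  -4 946  -4  -2  -5   1
  -1  -1   0  -4  -3  -2  -1   0  -4  -2  -5  -2]
205 [-3 -1 33 34 32 34 31 -4 -3 -1 -1 -1 -1 -5 -3 -3 -2 -1  0 -2 -4 -4 -1  1
 -2 -2  0 -1 -1  0]
210 [-3  2 16 21 22 22 30 29 31 33 32 32 30 33 32 32 29 31 30 33 30 29 35 33
 33 32 32 32 -2 -1]
215 [ 0 -4  3  1  5  1  0  1  2  4 20  3 39 46 45 44 44 43  1 19 32 38 45 45
 46 46 40 23 -1 -1]
220 [-1  0  4  1  4  2  3  6  3  3 16 29 39 44 47 47 44 41 30 18 28 40 42 46
 47 44 42 19 -4 -3]
225 [-1 -5  1  1  4  3  3  4  2  4 20 29 42 44 45 46 43 35 10 21 24 38 42 47
 45 41 36 21 -2 -1]
230 [-1 19  1  1  4  2  1  1  2  4 20 31 40 44 47 46 44 37 14 18 35 40 45 46
 46 43 39 22  0 -3]
235 [ 0 20  0  4 -2  2  1  1  2  1 21 36 42 45 45 44 47 41 20  6 32 40 42 45
 44 45 40 22 -1 -1]
240 [-2 24  5  2 -1  4  2  0  3 13 19 35 42 45 46 49 45 40 19  5 37 41 43 44
 46 42 38 20 -2  0]
245 [-3 21  2  5  4  6  4  0  5 21  5 35 42 43 46 47 43 37 19  3 37 40 46 45
 46 43 37 24 -5 -2]
250 [-2  1  3  2  0  3  2  1  3 22  2 35 42 43 45 47 47 36 20  1 36 46 44 46
 45 44 40 18  0 -2]
255 [-1  3  1  2  5  3  4  1  2 19  2 35 43 45 44 44 41 34 21  0 36 41 46 47
 44 42 37 20 -2 -3]
260 [-1 -1 -2 -4 -1  0  5  3  3  1  2 37 39 42 43 43 42 32 10  3 37 42 45 47
 48 40 33 -3 -2 -4]
265 [-1  2  1 -1 -2 -1 -2 -3 -3 -1 -3 -5 -2 -1 -1 -1 -1  0 -2 -1 -5 -4 -2 -1
 -4 -4 -4 -3  0 -2]
270 [  0 105 105 103 105 105 107  -4  -1   0  -2  -1  -1  -4  -4  -4  -5  -1
 946  -1  -2  -1  -1   1  -1  -1   0  -4  -1   0]
(300, 225) [ 0.515  -0.3339  0.003 ]
(300, 255) [ 0.4506 -0.3423  0.0035]
(327, 235) [ 0.4943 -0.3912  0.0468]
(353, 235) [ 0.5018 -0.4445  0.0452]
top z table -0.0023705326150100237
```

View pics/crop.png

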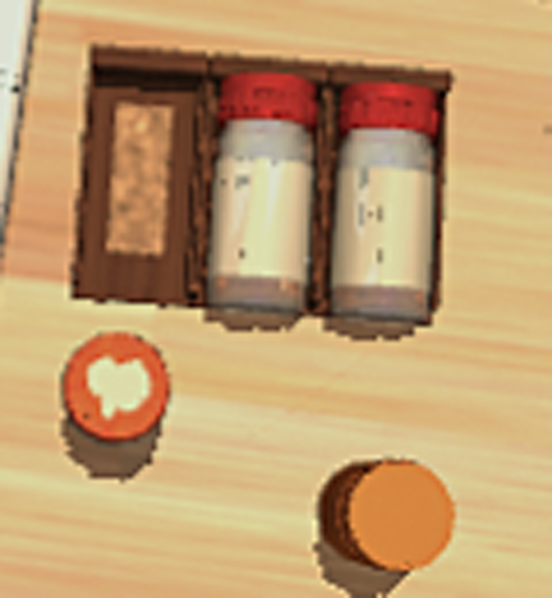

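The crop shows the red-lidded jar at (295,280) standing right in front of the empty left bay, with jars lying in the two bays to its right. The orange one at (354,306) is not meant. Next I'll fit the tray axis.

Run:
```python
from h import *
z=np.load("top0.npz");p,d=z["p"],z["d"]
C=cloud("top",d)
# tray mask: dark wood in image, or z-based
reg=np.zeros((420,560),bool);reg[200:270,280:372]=1
st=reg&(C[:,:,2]>.027)&(C[:,:,2]<.037); st[213:]=0
S=C[st]; vx,vy,x0,y0=cv2.fitLine(S[:,:2].astype(np.float32),cv2.DIST_HUBER,0,.01,.01).ravel()
print("stop dir",np.degrees(np.arctan2(vy,vx))+90,S.mean(0))
# walls: points z 15-24, left wall columns
for nm,a,b in(("left",283,291),("w2",306,318),("right",360,370)):
    r=np.zeros_like(reg);r[216:262,a:b]=1; r&=(C[:,:,2]>.016)&(C[:,:,2]<.025)
    W=C[r];f=cv2.fitLine(W[:,:2].astype(np.float32),cv2.DIST_HUBER,0,.01,.01).ravel();print(nm,len(W),np.degrees(np.arctan2(f[1],f[0])),W.mean(0).round(4))
# lying jar axis: glass ridge
for a,b in((318,338),(344,366)):
    r=np.zeros_like(reg);r[212:264,a:b]=1;r&=C[:,:,2]>.030;W=C[r]
    f=cv2.fitLine(W[:,:2].astype(np.float32),cv2.DIST_HUBER,0,.01,.01).ravel();print("jar",np.degrees(np.arctan2(f[1],f[0])),W.mean(0).round(4))
# front edge floor by colour: dark tray vs light wood
g=cv2.cvtColor(p,cv2.COLOR_RGB2GRAY)
for u in(290,295,300,305,308): 
    col=g[245:272,u].astype(int); k=np.argmin(np.diff(col)*-1); print(u,245+k+.5, rayplane("top",(u,245+k+.5),.002).round(4))
# corners of tray colour mask (crop px /4.6 + offset)
for q in((93,47),(452,75),(72,298),(195,303)):
    uv=(270+q[0]/4.6-.4,195+q[1]/4.6-.4); print(uv,rayplane("top",uv,.034 if q[1]<100 else .0 if q[0]<0 else .004).round(4))
# lid circle
hsv=cv2.cvtColor(p,cv2.COLOR_RGB2HSV); 
m=(C[:,:,2]>.097)&(C[:,:,2]<.115); m[:262]=0;m[300:]=0;m[:,:275]=0;m[:,315:]=0
c=cv2.findContours(m.astype(np.uint8),0,cv2.CHAIN_APPROX_NONE)[0];c=max(c,key=len)
print("lid",cv2.minEnclosingCircle(c),rayplane("top",cv2.minEnclosingCircle(c)[0],.106))
# same in scene
z=np.load("scene0.npz");Cs=cloud("scene",z["d"]);m=(Cs[:,:,2]>.098)&(Cs[:,:,2]<.115);m[:200]=0;m[300:]=0;m[:,:240]=0;m[:,278:]=0
print("scene lid",Cs[m].mean(0),m.sum(),"tray floor z",np.median(Cs[262:272,282:287].reshape(-1,3),0))
```

```text
stop dir 4.2251587 [ 0.55149024 -0.38127052  0.03174443]
left 55 3.576212 [ 0.4878 -0.3094  0.0195]
w2 124 3.5945163 [ 0.4911 -0.364   0.0197]
right 75 3.1535308 [ 0.503  -0.4736  0.0198]
jar 2.8617647 [ 0.4923 -0.3919  0.0452]
jar 3.5652328 [ 0.497  -0.4462  0.0455]
290 259.5 [[ 0.4383 -0.3224  0.002 ]]
295 260.5 [[ 0.4377 -0.3333  0.002 ]]
300 260.5 [[ 0.4391 -0.3438  0.002 ]]
305 261.5 [[ 0.4385 -0.3547  0.002 ]]
308 261.5 [[ 0.4393 -0.361   0.002 ]]
(289.81739130434784, 204.8173913043478) [[ 0.5496 -0.3067  0.034 ]]
(367.8608695652174, 210.90434782608696) [[ 0.559  -0.4718  0.034 ]]
(285.2521739130435, 259.3826086956522) [[ 0.437  -0.3124  0.004 ]]
(311.99130434782614, 260.46956521739133) [[ 0.4425 -0.3691  0.004 ]]
lid ((294.5, 278.4130554199219), 11.683756828308105) [[ 0.39483262 -0.33590578  0.106     ]]
scene lid [ 0.39078467 -0.33997041  0.1034001 ] 336 tray floor z [ 0.44723952 -0.36419362  0.0018735 ]
```

```bash
cat >> h.py <<'E'
def ori(deg,sgn=1):
    a=np.radians(deg); y=sgn*np.array([np.cos(a),np.sin(a),0]); zz=np.array([0,0,-1.])
    return np.c_[np.cross(y,zz),y,zz]
E
python3 - <<'E'
from h import *
a=1.3; d=np.array([np.cos(np.radians(a)),np.sin(np.radians(a)),0]); jar=np.array([.393,-.338,0])
at=lambda s,z: jar+s*d+[0,0,z]
q0=np.array(robot.read_qpos())
best=[]
for s in(1,-1):
    q=robot.ik(at(-.075,.2),ori(a,s)); print(s,None if q is None else np.round(q,1))
    if q is not None: best.append((abs(np.array(q)-q0).max(),s))
s=min(best)[1]; R=ori(a,s)
robot.move_gripper(0.0)
robot.goto(at(-.075,.2),R)
robot.servo_line(at(-.075,.092),speed=.1)
print(robot.read_t(),robot.read_position(),robot.read_force())
n0=robot.camera_info
p,dd=robot.grab_frame("scene"); cv2.imwrite("pics/s1.png",p[:,:,::-1])
E
```

```text
1 [ -22.5    1.6  -27.     0.   -61.4 -156.2]
-1 [-22.5   1.6 -27.    0.  -61.4  23.8]
4.0417 [ 0.3183836  -0.33994326  0.0924826 ] [0.42571937 0.62712886 0.35069633]
```

View pics/s1.png

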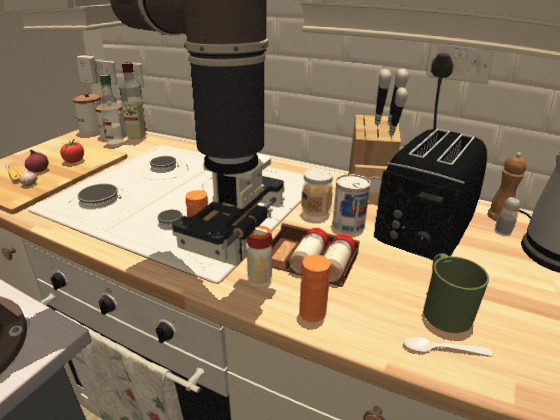

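The shut fingers are level with the lid, just behind the jar (lid at (260,240) in the picture). The path is clear, so I push.

Run:
```python
from h import *
a=1.3; d=np.array([np.cos(np.radians(a)),np.sin(np.radians(a)),0]); jar=np.array([.393,-.338,0])
at=lambda s,z: jar+s*d+[0,0,z]
robot.servo_line(at(-.05,.092),speed=.06)
for s in np.arange(-.035,.0101,.015):
    robot.servo_line(at(s,.092),speed=.05); print(round(s,3),np.round(robot.read_force(),2),robot.read_t())
robot.dwell(.4)
robot.servo_line(at(-.075,.092),speed=.15)
p,dd=robot.grab_frame("scene"); cv2.imwrite("pics/s2.png",p[:,:,::-1]); np.savez("scene2.npz",p=p,d=dd)
p,dd=robot.grab_frame("top"); cv2.imwrite("pics/t2.png",p[:,:,::-1]); np.savez("top2.npz",p=p,d=dd)
print(robot.read_t())
```

```text
-0.035 [-0.85  0.38  0.69] 5.1083
-0.02 [-0.36 -0.69 -0.37] 5.5583
-0.005 [ 0.04  0.72 -0.81] 6.0083
0.01 [-0.7   0.22 -0.42] 6.4583
7.675
```

View pics/s2.png

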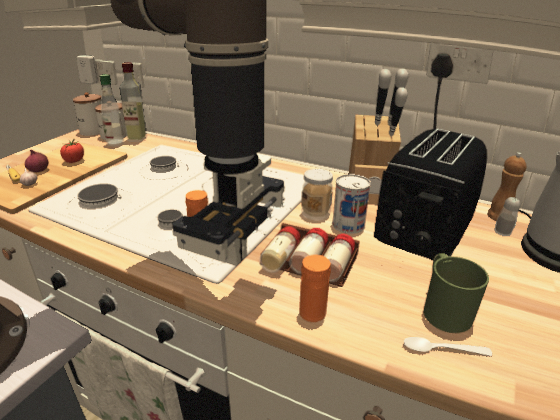

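The jar lies lid-first in the left bay, its bottom at (272,257) still sticking out of the mouth. Next I push it home.

Run:
```python
from h import *
a=3.5; d=np.array([np.cos(np.radians(a)),np.sin(np.radians(a)),0]); m=np.array([.4385,-.3400,0])
at=lambda s,z: m+s*d+[0,0,z]
R=ori(a,-1)
R=ori(a,1) if R[:,1]@np.array(robot.read_tcp_rot())[:,1]<0 else R
f=lambda: np.mean([np.array(robot.read_force())@d for _ in range(6)])
robot.servo_line(at(-.115,.092),ori=R,speed=.06)
robot.servo_line(at(-.115,.016),speed=.1)
robot.servo_line(at(-.065,.016),speed=.1)
s=-.065
while s<-.014:
    s+=.005 if s<-.0325 else .0015
    robot.servo_line(at(s,.016),speed=.03); F=f(); print(round(s,4),round(F,2),np.round((robot.read_position()-m)@d,4),round(robot.read_t(),2))
    if F<-6 or robot.read_t()>22: break
p,dd=robot.grab_frame("scene"); cv2.imwrite("pics/s3.png",p[:,:,::-1]); np.savez("scene3.npz",p=p,d=dd)
```

```text
-0.06 -0.49 -0.06 9.86
-0.055 0.03 -0.0548 10.18
-0.05 0.51 -0.0498 10.49
-0.045 0.72 -0.0448 10.81
-0.04 -0.17 -0.0398 11.12
-0.035 -0.19 -0.0348 11.44
-0.03 -0.4 -0.0297 11.76
-0.0285 -0.7 -0.0285 12.01
-0.027 -0.49 -0.027 12.26
-0.0255 -1.18 -0.0254 12.51
-0.024 -1.24 -0.0238 12.76
-0.0225 -0.56 -0.0223 13.01
-0.021 0.52 -0.0209 13.26
-0.0195 -0.3 -0.0194 13.51
-0.018 -1.44 -0.0181 13.76
-0.0165 -5.24 -0.018 14.01
-0.015 -9.5 -0.0179 14.26
```

View pics/s3.png

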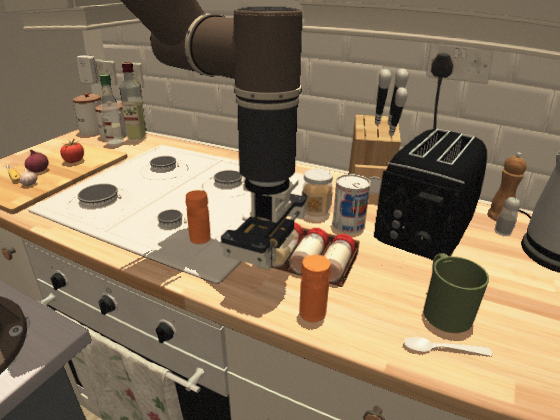

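The force rose sharply and the fingers stopped, so the jar is against the stop; the gripper hides it in this view. I'll retreat and check.

Run:
```python
from h import *
a=3.5; d=np.array([np.cos(np.radians(a)),np.sin(np.radians(a)),0]); m=np.array([.4385,-.3400,0])
at=lambda s,z: m+s*d+[0,0,z]
robot.servo_line(at(-.07,.016),speed=.1)
robot.servo_line(at(-.07,.16),speed=.15)
robot.goto(np.array([.3,-.5,.25]),np.array(robot.read_tcp_rot()))
print(robot.read_t())
p,dd=robot.grab_frame("top"); C=cloud("top",dd)
cv2.imwrite("pics/t4.png",cv2.resize(p[190:320,265:395,::-1],None,fx=4.5,fy=4.5,interpolation=cv2.INTER_CUBIC))
L=np.array([-d[1],d[0],0])
rel=C-m; X=rel@d; Y=rel@L; Z=C[:,:,2]
for y0 in(0,-.056,-.112):
    k=(abs(Y-y0)<.008)&(Z>.035)&(Z<.06)&(X>-.06)&(X<.12); print(y0,X[k].min().round(4),X[k].max().round(4),np.median(Z[k]),Y[k].mean())
```

```text
16.9083Traceback (most recent call last):
  File "<stdin>", line 13, in <module>
    return umr_minimum(a, axis, None, out, keepdims, initial, where)
ValueError: zero-size array to reduction operation minimum which has no identity
```

View pics/t4.png

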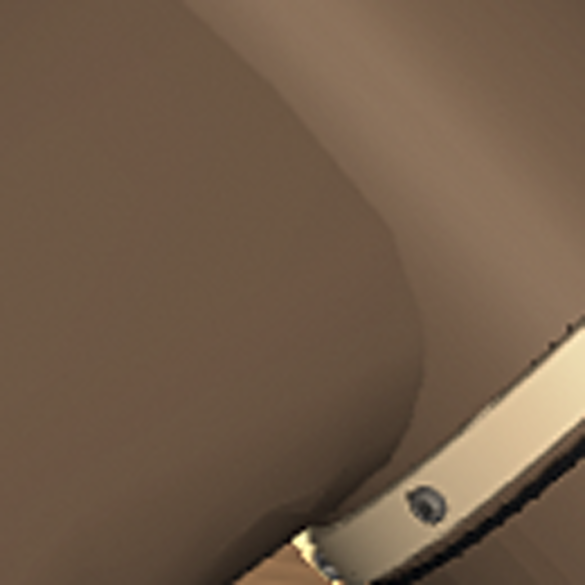

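The arm hides the tray from the top camera here. I'll go back to the start pose and look again.

Run:
```python
from h import *
a=3.5; d=np.array([np.cos(np.radians(a)),np.sin(np.radians(a)),0]); m=np.array([.4385,-.3400,0])
robot.movej([-57.806, 20.546, 0.682, 0, -70.136, -16.507])
print(robot.read_t())
p,dd=robot.grab_frame("top"); C=cloud("top",dd)
cv2.imwrite("pics/t5.png",cv2.resize(p[120:320,265:395,::-1],None,fx=3,fy=3,interpolation=cv2.INTER_CUBIC))
L=np.array([-d[1],d[0],0])
rel=C-m; X=rel@d; Y=rel@L; Z=C[:,:,2]
for y0 in(0,-.056,-.112):
    k=(abs(Y-y0)<.008)&(Z>.035)&(Z<.06)&(X>-.06)&(X<.12)
    if k.any(): print(y0,X[k].min().round(4),X[k].max().round(4),np.median(Z[k]),Y[k].mean())
```

```text
17.9417
0 -0.0008 0.1124 0.04585468209898952 7.880722906987026e-05
-0.056 -0.0007 0.1099 0.04545693546503393 -0.055895482453686696
-0.112 -0.0005 0.1137 0.04529343618328441 -0.11169238017977441
```

View pics/t5.png

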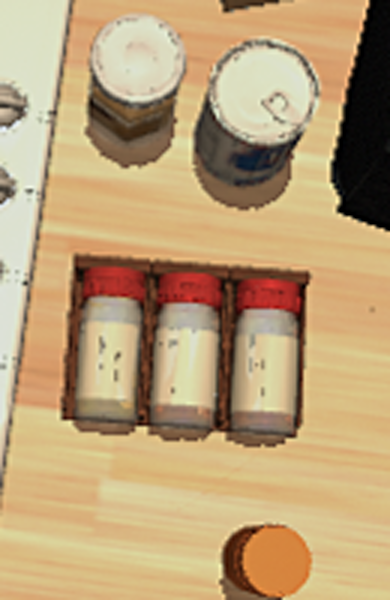

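All three jars lie level with one another, lids at the back, and the honey jar and tin are where they were. The depth readings agree to within 0.3 mm, so I hand in.

```bash
python3 -c "
from rig import robot
print(robot.job_done())"
```

```text
the job is handed in; nothing more can be done
None
```

The jar was tipped where it stood, fell lid first into the empty bay and was pushed home against the back stop; the job was handed in at about 18 s, with the other jars, the honey jar and the food tin looking undisturbed in the last picture.

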